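Seat the reference probe in the block heater by feel and set its stop ring

TASK

Take the reference thermometer probe out of its stand and push it down into the brass-rimmed well in the middle of the block heater until its tip stands on the bottom of the well. The clip inside the well drags on the probe, and nobody knows how deep the well is, so go by feel; the tip is delicate, so a kilogram or so of push is plenty. Then leave the probe standing there and slide its red stop ring down until it sits on the brass rim, hold it pressed there for a second, and let go, so that the ring marks the depth; leave the things round about where they are.

Things in the scene. Friction and masses are not known exactly. Their poses are not given: they have to be found in the camera images.
- probe_grip (a point): Centre of the grip of the probe: an upright black ribbed cylinder with a yellow top, 14 mm across, 26 mm tall (point 13 mm under its top). Take it here, from above; z points up along the probe. Below it a round steel sheath 8 mm across, 88 mm long, its lowest 12 mm tapered to a 3 mm end. All 65 g. Round, so its yaw does not matter. Starts upright and loose in its stand.
- probe_tip (a point): Lowest point of the probe, on its axis, 101 mm below probe_grip. It may bear on the floor of the well with at most 15 N.
- stop_ring (a joint): How far (m) the red stop ring has been slid down the sheath from its top position; starts at 0 to 0.002. It slides with about 3 N of friction and stays where it is left.
- ring_under (a point): Centre of the underside of the red stop ring, on the probe's axis, 70.5 mm above the tip when stop_ring reads 0. Ring 36 mm across, 8 mm thick, with a hub 17 mm across 2.5 mm above that. At the start the ring's upper face is 9.5 to 11.5 mm below the grip's lower end. Slide it down with fingertips set on it astride the grip, about 28 mm apart, or pinched by the very tips, which must clear the block.
- well_mouth (a point): Centre of the mouth of the probe well: top of the brass bush, 25 mm across, 3 mm proud of the heater's block, 90 mm above the worktop; z up. The blind bore is 10.5 mm wide. Its rigid floor (well_floor, middle floor_top) lies 46 to 64 mm below this point, different each time and not measured. With the tip on it, the ring is still 4 to 25 mm above the bush and the grip's top 50 to 68 mm above it.
- well_clip (a point): Middle of the sprung clip inside the well, 19 mm below the mouth. The tip meets it 15 to 22 mm deep, where it pushes back with up to 8 N; deeper it drags with a steady 3 to 6 N and holds the probe wherever it is let go. A load clearly above that drag, at over 44 mm, is the floor.
- heater: Dry-block heater, fixed: white housing 150 x 180 mm, 76 mm tall, grey sloping panel to its front (-x); grey block 80 x 124 mm in its top, upper face 87 mm up. Origin on the worktop under its middle; the probe well is on its z axis. 44 mm to either side of it (along y) are rows of small tube wells, some holding blue-capped vials that rise 9 mm above the block.
- probe_stand: Probe stand, fixed: round dark foot 68 mm across with a black upright tube 21 mm across, mouth 54 mm above the worktop; origin on the worktop under the tube. The probe's tip rests 10 mm above the worktop, 44 mm down the tube, with 1.3 mm of play all round.
- micro_rack_red: Bystander: red micro-tube rack, 68 x 130 mm, 42 mm tall, origin on the worktop under its middle.
- blue_tube: Bystander: standing 50 mL tube with blue cap, 35 mm across, 128 mm tall, origin on the worktop under its middle.
- loose_vial: Bystander: small standing vial with dark blue cap, 12 mm across, 30 mm tall, origin on the worktop under its middle.

How it is judged:
By the outcome, as a careful person would: the job done as asked, in the order asked, and still so for the second after the job is handed in, with the robot touching nothing.
It also fails if it takes over 51 s, if anything falls off the work surface, if the arm or the gripper's body presses on something with over 40 N, if the wrist force passes 120 N, or if a joint passes its speed limit or range.

ROBOT

A 6-joint arm with a two-finger parallel gripper is mounted at the origin on a cart in front of the work surface, level with it; the furniture and walls round the work are solid. World frame = base frame: x ahead of the robot, y to its left, z up, the work surface at z = 0. Lengths are in m, angles in rad, forces in N, time in s.
With the tool pointing down it reaches from about 0.35 to 0.875 m from the base axis. Payload 15.5 kg.
Tool frame: the origin (TCP) lies on the centre line of the jaws, within the pads' length; the fingertips stand 11 mm ahead of it and the grasp point (between the pads) lies 8 mm behind it; z points along the fingers, y is the line along which they close (so a half turn about z gives the same grasp; the last joint's range is limited). The gripper opens to 85 mm and grips with 20 to 120 N. Pads are 22 mm wide; open, the fingers measure 114 mm over their backs; the gripper's body (76 mm by 85 mm) begins 54 mm behind the grasp point. The pads swing forward as they close: fully open they stand 13 mm farther back than shut.
Start: joints at [1.058, 0.494, 1.345, -0, 1.302, -0.096], TCP at [0.254, 0.571, 0.242] pointing down, gripper open.
Joint ranges: [-2.91, 2.91], [-0.82, 2.16], [0.22, 2.67], [-1.22, 4.37], [0.12, 2.79], [-3.08, 3.08]. Speed limits (rad/s): [1.89, 1.89, 2.57, 3.01, 3.01, 3.01].

INTERFACE

Orientations are given as a rotation vector (axis times angle).
In Python, from cell import sense, snapshot, get_calibration, finish_job gives the robot as it stands. The module is installed in compiled form; this text tells all that it offers.
- The arm moves only by the tool send_rows, never from a script. Its argument "plan" is a list of rows, each a list of 6 numbers: the shift along the tool's x, y, z in mm, then the turn, a rotation vector about the tool's x, y, z in rad. A call has 1 to 20 rows; each row is the pose to reach, as a shift and turn from the pose commanded when the call began, along the tool's axes at that moment; what a row does not reach only later rows make up. A row lasts 1/12 s, in which the tool goes at most 41.7 mm and 7.16 degrees, less where a joint would pass 70% of its speed; a pose out of reach is approached as far as the arm can. A call with a gripper value outside its range is refused whole. "fingers" is the opening, from 0 (shut) to 1 (fully open), set as the call begins (left out, the last holds). The fingers move at their own pace and stop on an object; the grip force is fixed at half the most. Time passes only in rows, so rows that repeat a pose let the fingers close. It gives the time, the measured TCP pose, the force, the opening and the grip force at its end, in the units of the state.
- sense(): the state, without advancing time (a new reading comes with each control period).
- snapshot(name): name is "side" or "top" or "wrist"; returns (picture, depth): 420x560x3 uint8, red, green, blue; 420x560 float32, m along the optical axis (not along the pixel's ray), 0 where there is no reading.
- get_calibration(name): a dict with "vertical_fov" (degrees; the focal length in pixels is half the picture's height over the tangent of half this angle, whatever the lens; pixels are square), "cx", "cy" (the principal point, pixels), "k1" (the pictures are not rectified: a ray, as slopes to the right and down, at radius r is drawn at 1 + k1 r^2 times it, then the intrinsics apply), "xyz" and "rotation" of the camera in the world. Camera axes: x right, y down, z forward; pixel columns grow to the right and rows downward; lengths in m; the calibration is good to about 2 mm. A picture is of the moment at which its call begins: read the wrist's pose just before it. get_calibration takes no time and is no camera call; for the wrist camera it gives the pose at the moment of the call.
- finish_job(): hands the job in; it is judged then, once.
The state is a dict: "time_s": time; "q": joint angles; "qd": joint speeds; "tau": joint torques, N m; "tcp_pos": TCP position; "tool_rot": TCP orientation; "ft_force": force on the tool from outside, world axes, zero at the start; "ft_torque": the same for the moment, N m; "finger_gap": finger opening in m; "grip_force": force on a finger pad.
Only numpy, scipy, OpenCV 4.12 (cv2) and the standard library are available. Lean on these libraries where they do the work, as an engineer would, in place of code of your own. Each camera call takes 0.05 s, during which the arm holds its last target. There are 200 camera calls.

## Working session

There is one attempt and no reset: what is moved stays moved. The work goes in short steps, Python scripts to look and compute and a tool call to move; the robot and the scene stay as the last step left them, time stands still between calls to the robot, and variables do not carry over. Pictures are saved under pics/ and viewed, at most 10 in all, crops included, and the job is handed in when it is done.

Besides the shell and the picture viewer there is one more tool, called as name(argument=value, ...) on one line, values as JSON. send_rows: Moves the arm, as the interface text tells. Its arguments: {"type":"object","properties":{"plan":{"type":"array","items":{"type":"array","items":{"type":"number"}}},"fingers":{"type":"number"}},"required":["plan"]}

```bash
mkdir -p pics; cat > h.py <<'E'
import numpy as np, cv2
from cell import sense, snapshot, get_calibration, finish_job
from scipy.spatial.transform import Rotation as R
def rot(c):
    r=np.array(c["rotation"],float)
    return r if r.shape==(3,3) else R.from_rotvec(r).as_matrix()
def ray(c,u,v):
    f=210/np.tan(np.radians(c["vertical_fov"])/2)
    K=np.array([[f,0,c["cx"]],[0,f,c["cy"]],[0,0,1.]])
    # standard radial model with k1
    p=cv2.undistortPoints(np.array([[[u,v]]],float),K,np.array([c["k1"],0,0,0.]))[0,0]
    return np.array(c["xyz"]), rot(c)@np.array([p[0],p[1],1.])
def onplane(c,u,v,z):
    o,d=ray(c,u,v); return o+d*(z-o[2])/d[2]
def atdepth(c,u,v,Z):
    o,d=ray(c,u,v); return o+d*Z
E
python3 - <<'E'
from h import *
s=sense(); print({k:np.round(v,3) for k,v in s.items()})
for n in("top","side","wrist"):
    c=get_calibration(n); print(n,c)
    p,d=snapshot(n); cv2.imwrite(f"pics/{n}0.png",p[...,::-1]); np.savez(f"{n}0.npz",p=p,d=d,c=np.array(c,dtype=object))
E
```

```text
{'time_s': np.float64(0.0), 'q': array([ 1.058,  0.494,  1.346,  0.   ,  1.302, -0.095]), 'qd': array([ 0.001,  0.001, -0.001,  0.   , -0.001, -0.   ]), 'tau': array([ 2.0000e-03, -8.8215e+01, -3.8387e+01,  0.0000e+00,  1.0000e-02,
        0.0000e+00]), 'tcp_pos': array([0.253, 0.571, 0.242]), 'tool_rot': array([-6.510e-01, -3.073e+00,  2.000e-03]), 'ft_force': array([-0.51 ,  0.333, -0.26 ]), 'ft_torque': array([ 0.003, -0.041,  0.004]), 'grip_force': np.float64(0.0), 'finger_gap': np.float64(0.085)}
top {'vertical_fov': 45.32605446064993, 'cx': 278.85160477627244, 'cy': 209.2974799506669, 'k1': -0.17047408687225288, 'xyz': array([0.23177528, 0.09509605, 1.36989175]), 'rotation': array([-2.12474736,  2.12736143, -0.19598789])}
side {'vertical_fov': 43.11516974983812, 'cx': 276.0994553522968, 'cy': 215.50046615556255, 'k1': 0.006744595375319863, 'xyz': array([ 0.5133692 , -1.16970384,  0.65927253]), 'rotation': array([-1.97671579, -0.04349312,  0.0147067 ])}
wrist {'vertical_fov': 62.895306521615986, 'cx': 278.0859776022083, 'cy': 204.090002014492, 'k1': -0.014016567605139588, 'xyz': array([0.18218833, 0.60410853, 0.37376598]), 'rotation': array([2.40651519, 1.56549581, 0.24382603])}
```

View pics/top0.png

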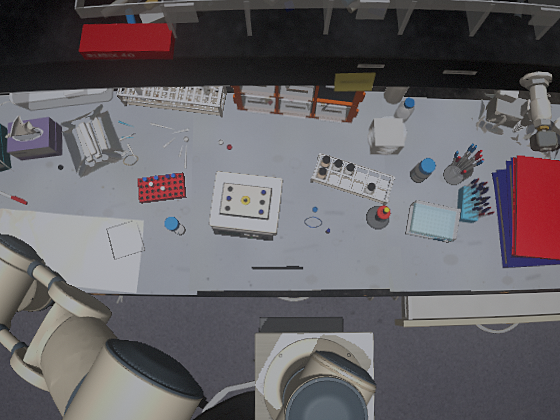

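View pics/side0.png

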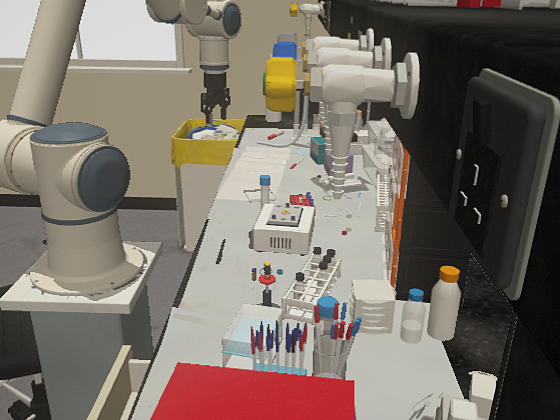

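The top view shows the well at about (246,200) and the probe's yellow top at about (385,211), with its red ring next to it. In the side view the probe's yellow top is at (267,265) and the heater is at (284,216).

```bash
python3 - <<'E'
from h import *
for n,wins in (("top",{"well":(236,190,256,210),"probe":(370,200,398,222)}),("side",{"well":(270,200,300,225),"probe":(255,255,280,275)})):
    z=np.load(f"{n}0.npz",allow_pickle=True); p=z["p"]; d=z["d"]; c=z["c"].item()
    hsv=cv2.cvtColor(p,cv2.COLOR_RGB2HSV)
    for k,(a,b,e,f) in wins.items():
        m=cv2.inRange(hsv[b:f,a:e],(18,110,80),(36,255,255))
        ys,xs=np.nonzero(m); u,v=xs.mean()+a,ys.mean()+b
        zz={"well":.09,"probe":.124 if n=="top" else .12}[k]
        print(n,k,len(xs),u,v,onplane(c,u,v,zz),atdepth(c,u,v,np.median(d[b:f,a:e][m>0])))
    if n=="top":
        print([onplane(c,*uv,h) for uv,h in (((315,209),.03),((312,153),.0),((395,170),.08),((372,186),.09),((246,187),.087),((248,215),.087))])
im=cv2.resize(cv2.imread("pics/top0.png")[135:255,200:420],None,fx=3.6,fy=3.6,interpolation=cv2.INTER_CUBIC); 
cv2.imwrite("pics/tc.png",im)
s=sense(); print(R.from_rotvec(s["tool_rot"]).as_matrix().round(3))
E
```

```text
top well 39 245.48717948717947 199.66666666666666 [0.49402321 0.18035852 0.09      ] [0.49421558 0.18042106 0.08906116]
top probe 22 386.27272727272725 209.1818181818182 [ 0.46216478 -0.17913149  0.124     ] [ 0.46237117 -0.17937716  0.12288387]
[array([ 0.48027078, -0.00443753,  0.03      ]), array([ 0.64743251, -0.00068632,  0.        ]), array([ 0.57686699, -0.21718887,  0.08      ]), array([ 0.53043758, -0.15115548,  0.09      ]), array([0.52848918, 0.17960207, 0.087     ]), array([0.45409231, 0.1736007 , 0.087     ])]
side well 22 284.8181818181818 211.72727272727272 [0.49233298 0.1802045  0.09      ] [0.49232407 0.18077662 0.08975873]
side probe 21 266.6190476190476 263.57142857142856 [ 0.46125282 -0.17605671  0.12      ] [ 0.46158011 -0.18229682  0.12338663]
[[-0.914  0.406 -0.   ]
 [ 0.406  0.914 -0.001]
 [ 0.    -0.001 -1.   ]]
```

View pics/tc.png

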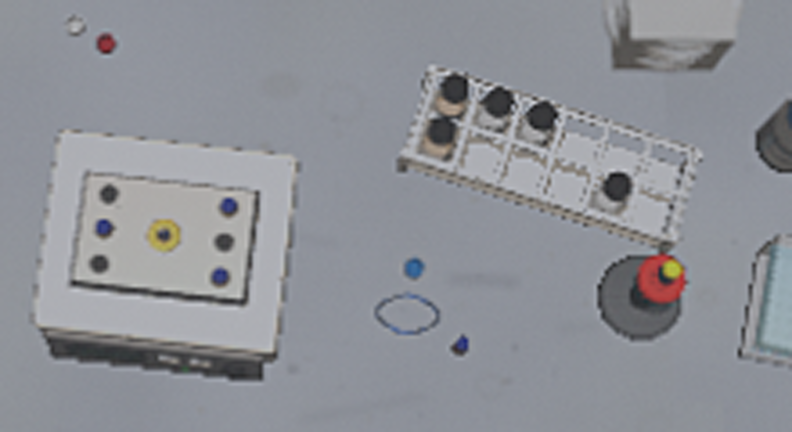

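The crop shows the probe free to grasp, with a clear gap to the tube rack behind it and nothing along y. I'll move above it at a safe height.

send_rows(plan=[[-495, -601, 0, 0, 0, -0.418], [-495, -601, 0, 0, 0, -0.418], [-495, -601, 0, 0, 0, -0.418], [-495, -601, 0, 0, 0, -0.418], [-495, -601, 0, 0, 0, -0.418], [-495, -601, 0, 0, 0, -0.418], [-495, -601, 0, 0, 0, -0.418], [-495, -601, 0, 0, 0, -0.418], [-495, -601, 0, 0, 0, -0.418], [-495, -601, 0, 0, 0, -0.418], [-495, -601, 0, 0, 0, -0.418], [-495, -601, 0, 0, 0, -0.418], [-495, -601, 0, 0, 0, -0.418], [-495, -601, 0, 0, 0, -0.418], [-495, -601, 0, 0, 0, -0.418], [-495, -601, 0, 0, 0, -0.418], [-495, -601, 0, 0, 0, -0.418], [-495, -601, 0, 0, 0, -0.418], [-495, -601, 0, 0, 0, -0.418], [-495, -601, 0, 0, 0, -0.418]], fingers=1)

```text
time_s: 1.82
tcp_pos: [0.4637, -0.1842, 0.2422]
tool_rot: [0.005, 3.14, -0.003]
ft_force: [-1.2, 1.3, 0.3]
finger_gap: 0.0852
grip_force: 0.0
```

send_rows(plan=[[0, 0, 30, 0, 0, 0], [0, 0, 40, 0, 0, 0], [0, 0, 40, 0, 0, 0], [0, 0, 40, 0, 0, 0]])

```text
time_s: 2.15
tcp_pos: [0.4619, -0.1787, 0.2021]
tool_rot: [0.0, -3.14, -0.001]
ft_force: [0.4, 1.0, 1.1]
finger_gap: 0.0858
grip_force: 0.0
```

```bash
python3 - <<'E'
from h import *
s=sense(); c=get_calibration("wrist"); p,d=snapshot("wrist")
cv2.imwrite("pics/w1.png",p[...,::-1]); np.savez("w1.npz",p=p,d=d,c=np.array(c,dtype=object))
print(s["tcp_pos"],s["tool_rot"],s["ft_force"],c["xyz"])
hsv=cv2.cvtColor(p,cv2.COLOR_RGB2HSV)
m=cv2.inRange(hsv,(20,110,80),(36,255,255))
n,l,st,ce=cv2.connectedComponentsWithStats(m)
for i in range(1,n):
    if st[i,4]>60: u,v=ce[i]; print(st[i],ce[i],onplane(c,u,v,.124),atdepth(c,u,v,np.median(d[l==i])))
E
```

```text
[ 0.46191272 -0.17871458  0.20213099] [ 3.41172609e-04 -3.14043989e+00 -9.38514261e-04] [0.4016274  1.01735186 1.113628  ] [ 0.38400041 -0.17761003  0.33423413]
[265 213  21  20 324] [274.97530864 222.92592593] [ 0.46416338 -0.17939108  0.124     ] [ 0.46418232 -0.1793915   0.12395033]
```

View pics/w1.png

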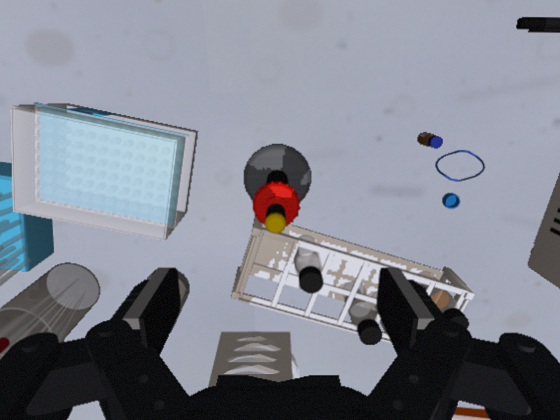

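The wrist view shows the yellow top at (275,223), which puts it at (0.464, -0.179). There is room for the fingers on both sides, so I'll go down and grip.

send_rows(plan=[[-2, -1, 20, 0, 0, 0], [-2, -1, 45, 0, 0, 0], [-2, -1, 65, 0, 0, 0], [-2, -1, 80, 0, 0, 0], [-2, -1, 90, 0, 0, 0], [-2, -1, 95, 0, 0, 0], [-2, -1, 95, 0, 0, 0], [-2, -1, 95, 0, 0, 0]])

```text
time_s: 2.87
tcp_pos: [0.4647, -0.18, 0.1081]
tool_rot: [-0.001, 3.141, -0.001]
ft_force: [0.5, -0.5, 0.1]
finger_gap: 0.0857
grip_force: 0.0
```

send_rows(plan=[[0, 0, 0, 0, 0, 0], [0, 0, 0, 0, 0, 0], [0, 0, 0, 0, 0, 0], [0, 0, 0, 0, 0, 0], [0, 0, 0, 0, 0, 0], [0, 0, 0, 0, 0, 0], [0, 0, 0, 0, 0, 0], [0, 0, 0, 0, 0, 0], [0, 0, 0, 0, 0, 0], [0, 0, 0, 0, 0, 0], [0, 0, 0, 0, 0, 0], [0, 0, 0, 0, 0, 0]], fingers=0)

```text
time_s: 3.87
tcp_pos: [0.4642, -0.1799, 0.1073]
tool_rot: [-0.0, 3.141, -0.0]
ft_force: [-0.4, 0.1, 3.4]
finger_gap: 0.0123
grip_force: 58.4
```

send_rows(plan=[[0, 0, -10, 0, 0, 0], [0, 0, -25, 0, 0, 0], [0, 0, -45, 0, 0, 0], [0, 0, -70, 0, 0, 0], [0, 0, -100, 0, 0, 0], [0, 0, -125, 0, 0, 0], [0, 0, -130, 0, 0, 0], [0, 0, -130, 0, 0, 0]])

```text
time_s: 4.53
tcp_pos: [0.4648, -0.1803, 0.2387]
tool_rot: [-0.0, 3.139, -0.002]
ft_force: [-0.8, -0.9, -1.2]
finger_gap: 0.0124
grip_force: 58.5
```

send_rows(plan=[[-1, 10, 0, 0, 0, 0], [-3, 30, 0, 0, 0, 0], [-5, 60, 0, 0, 0, 0], [-7, 90, 0, 0, 0, 0], [-10, 125, 0, 0, 0, 0], [-13, 160, 0, 0, 0, 0], [-16, 195, 0, 0, 0, 0], [-19, 230, 0, 0, 0, 0], [-22, 265, 0, 0, 0, 0], [-25, 300, 0, 0, 0, 0], [-27, 325, 0, 0, 0, 0], [-28, 345, 0, 0, 0, 0], [-29, 355, 0, 0, 0, 0], [-29, 360, 0, 0, 0, 0], [-29, 360, 0, 0, 0, 0], [-29, 360, 0, 0, 0, 0], [-29, 360, 0, 0, 0, 0]])

```text
time_s: 5.95
tcp_pos: [0.4929, 0.1791, 0.237]
tool_rot: [-0.001, -3.141, 0.001]
ft_force: [-0.7, 0.5, 0.3]
finger_gap: 0.0119
grip_force: 58.6
```

```bash
python3 - <<'E'
from h import *
s=sense(); c=get_calibration("wrist"); p,d=snapshot("wrist")
cv2.imwrite("pics/w2.png",p[...,::-1]); np.savez("w2.npz",p=p,d=d,c=np.array(c,dtype=object))
print(s["tcp_pos"],s["tool_rot"],s["ft_force"],s["finger_gap"],c["xyz"])
hsv=cv2.cvtColor(p,cv2.COLOR_RGB2HSV)
m=cv2.inRange(hsv,(15,80,60),(36,255,255))
n,l,st,ce=cv2.connectedComponentsWithStats(m)
for i in range(1,n):
    if st[i,4]>60: u,v=ce[i]; print(st[i],ce[i],onplane(c,u,v,.09),atdepth(c,u,v,np.median(d[l==i])))
E
```

```text
[0.49294737 0.17909485 0.23701112] [-1.27633618e-03 -3.14102278e+00  5.35338971e-04] [-0.74249552  0.48614929  0.29125805] 0.011917170852087539 [0.4149442  0.18041069 0.36905307]
[267 179  29  28 528] [280.9375     192.23674242] [0.49384167 0.18279351 0.09      ] [0.49376625 0.18279123 0.09026676]
[263 285  32  34 891] [278.12233446 301.32996633] [0.60028924 0.18037553 0.09      ] [0.49194849 0.18039608 0.25311642]
```

View pics/w2.png

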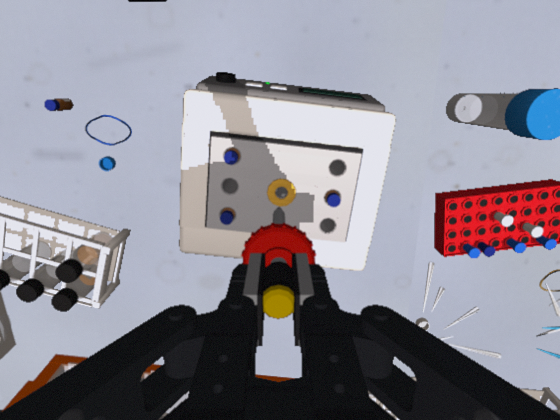

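The well's bush is at (281,192), and the probe's tip points at it from about (279,212). I'll crop in to measure the tip against the bush in the same picture.

```bash
python3 - <<'E'
from h import *
z=np.load("w2.npz",allow_pickle=True); p=z["p"];d=z["d"]; c=z["c"].item()
cv2.imwrite("pics/w2c.png",cv2.resize(p[170:240,240:320,::-1],None,fx=7.5,fy=7.5,interpolation=cv2.INTER_CUBIC))
print((d[200:226,270:290:1]*1000).astype(int))
hsv=cv2.cvtColor(p,cv2.COLOR_RGB2HSV)
m=cv2.inRange(hsv[170:214,250:310],(15,80,60),(36,255,255))
cn=max(cv2.findContours(m,0,1)[0],key=len); (u,v),ax,_=cv2.fitEllipse(cv2.convexHull(cn)); print(u+250,v+170,ax,onplane(c,u+250,v+170,.09))
for uv in ((278.5,209),(278.5,211),(279,209)): print(onplane(c,*uv,.14))
E
```

```text
[[290 291 291 291 291 291 291 290 291 291 292 291 291 290 291 291 292 291
  290 292]
 [294 292 290 291 292 290 292 290 291 291 292 291 291 290 291 290 291 291
  292 291]
 [294 295 291 292 292 292 292 292 292 291 290 291 292 292 291 292 292 292
  291 291]
 [295 294 296 293 292 292 292 292 292 290 291 293 292 292 292 292 293 292
  291 293]
 [296 295 294 292 291 291 293 292 292 293 292 292 291 292 293 290 293 293
  292 293]
 [296 296 296 294 295 295 292 292 291 292 293 294 292 292 292 293 293 293
  296 295]
 [295 296 297 296 297 296 297 296 296 293 292 294 293 292 293 295 295 297
  295 296]
 [296 296 297 296 296 295 296 296 240 239 296 297 295 296 296 296 295 296
  296 295]
 [297 297 296 298 296 296 296 235 233 232 233 297 298 297 296 297 295 297
  297 296]
 [297 297 296 296 295 296 234 230 228 228 229 231 296 297 296 298 296 296
  297 297]
 [297 298 297 296 297 233 228 228 227 226 226 228 229 296 298 297 297 296
  297 297]
 [297 298 297 296 298 228 226 224 224 225 224 227 226 228 299 298 296 298
  298 297]
 [297 298 297 298 227 224 225 223 224 223 223 223 225 226 229 297 298 297
  297 
[... 627 characters left out ...]
11 211 210 210 210 211 211 212 214 301 299 300
  299 301]
 [298 300 299 215 212 211 209 210 207 209 209 209 210 212 212 218 301 300
  300 301]
 [300 300 301 211 210 208 207 208 206 206 207 208 206 210 212 215 301 300
  301 300]
 [301 300 167 167 209 208 205 205 205 205 205 206 207 167 165 167 301 299
  301 301]
 [301 166 166 166 167 167 167 167 167 168 168 168 167 165 166 165 301 302
  301 300]
 [167 165 165 163 165 165 166 167 167 166 166 167 166 165 163 163 166 167
  167 167]]
280.9437313079834 192.2399139404297 (27.434640884399414, 28.652793884277344) [0.49384445 0.18279877 0.09      ]
[0.49195498 0.18067719 0.14      ]
[0.49344234 0.1806771  0.14      ]
[0.49195513 0.18102901 0.14      ]
```

View pics/w2c.png

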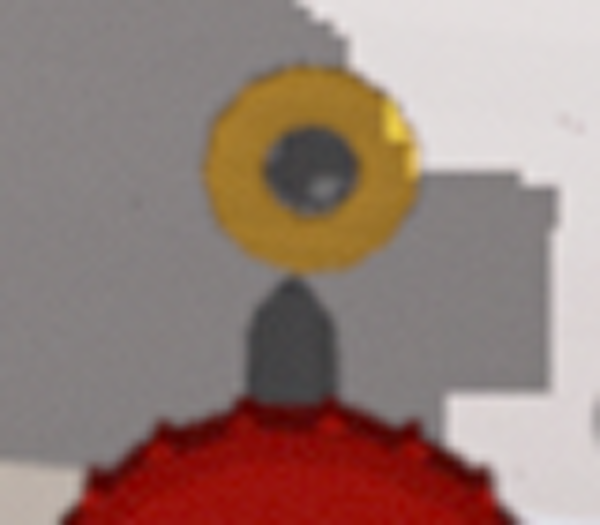

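The crop shows the tip at (279,207) and the bore centre at (281,192.5). The tip has to shift about 2 mm in +x and 2 mm in +y. I'll correct that, go lower and look once more.

send_rows(plan=[[-2, 1.9, 8, 0, 0, 0], [-2, 1.9, 18, 0, 0, 0], [-2, 1.9, 28, 0, 0, 0], [-2, 1.9, 36, 0, 0, 0], [-2, 1.9, 40, 0, 0, 0], [-2, 1.9, 40, 0, 0, 0], [-2, 1.9, 40, 0, 0, 0], [-2, 1.9, 40, 0, 0, 0]])

```text
time_s: 6.67
tcp_pos: [0.4953, 0.1821, 0.1975]
tool_rot: [-0.0, 3.141, 0.0]
ft_force: [-0.0, 0.6, -0.9]
finger_gap: 0.0121
grip_force: 58.6
```

```bash
python3 - <<'E'
from h import *
s=sense(); c=get_calibration("wrist"); p,d=snapshot("wrist")
print(s["tcp_pos"],s["tool_rot"],s["ft_force"],c["xyz"])
o=np.array([[onplane(c,u,v,.09) for u in (0,)] for v in (0,)])
# expected bush px neighbourhood
best=None
hsv=cv2.cvtColor(p,cv2.COLOR_RGB2HSV)
m=cv2.inRange(hsv,(15,80,60),(36,255,255))
n,l,st,ce=cv2.connectedComponentsWithStats(m)
for i in range(1,n):
    if st[i,4]>60: print(st[i],ce[i])
i=min((i for i in range(1,n) if st[i,4]>60),key=lambda i:ce[i][1])
x,y,w,h=st[i,:4]; np.savez("w3.npz",p=p,d=d,c=np.array(c,dtype=object))
cv2.imwrite("pics/w3c.png",cv2.resize(p[y-20:y+55,x-20:x+w+20,::-1],None,fx=8,fy=8,interpolation=cv2.INTER_CUBIC)); print(x-20,y-20)
E
```

```text
[0.49528659 0.18208118 0.19753986] [-4.28136698e-04  3.14116232e+00  1.69356950e-04] [-0.02424766  0.5696626  -0.90443063] [0.41716451 0.18323469 0.32949389]
[261 188  33  31 595] [277.13445378 201.62857143]
[263 285  32  34 892] [278.07735426 301.30381166]
241 168
```

View pics/w3c.png

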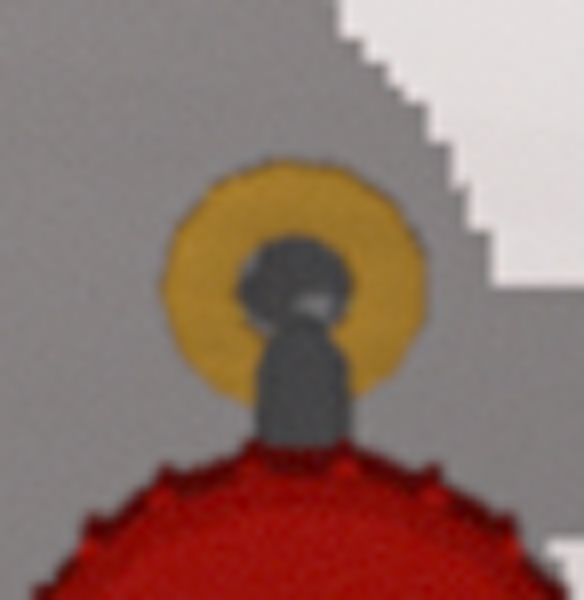

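The tip at (279,207) is over the bore, whose centre is (278,203.6), and sits slightly too far in +y.

```bash
python3 - <<'E'
from h import *
z=np.load("w3.npz",allow_pickle=True); d=z["d"]; c=z["c"].item()
print(onplane(c,277.8,203.7,.09)); 
for h in (.099,.1005,.102): print(h,onplane(c,279,206.7,h))
print((d[204:214,274:285]*1000).astype(int)); print(atdepth(c,279,208,d[208,279]), sense()["tcp_pos"])
E
```

```text
[0.49385265 0.18318755 0.09      ]
0.099 [0.49319679 0.18403823 0.099     ]
0.1005 [0.49270199 0.184033   0.1005    ]
0.102 [0.49220719 0.18402777 0.102     ]
[[266 267 268 270 264 263 260 262 262 263 260]
 [264 265 266 266 261 262 259 259 260 261 258]
 [262 262 263 265 262 259 260 259 258 258 256]
 [260 260 261 261 240 239 260 259 258 256 254]
 [256 259 258 236 234 233 233 257 256 255 252]
 [255 257 235 229 228 228 229 230 256 252 252]
 [253 232 228 227 226 226 228 229 228 252 252]
 [251 228 226 226 225 225 226 226 227 228 251]
 [228 226 224 225 224 223 223 223 224 226 229]
 [225 223 223 223 222 222 222 223 223 225 227]]
[0.49123828 0.184009   0.10776219] [0.49534833 0.18209409 0.19765518]
```

send_rows(plan=[[0.3, -0.9, 0, 0, 0, 0], [0.3, -0.9, 3, 0, 0, 0], [0.3, -0.9, 6, 0, 0, 0], [0.3, -0.9, 9, 0, 0, 0], [0.3, -0.9, 12, 0, 0, 0], [0.3, -0.9, 15, 0, 0, 0], [0.3, -0.9, 18, 0, 0, 0], [0.3, -0.9, 21, 0, 0, 0], [0.3, -0.9, 21, 0, 0, 0], [0.3, -0.9, 21, 0, 0, 0]])

```text
time_s: 7.55
tcp_pos: [0.4947, 0.1811, 0.1761]
tool_rot: [0.0, -3.141, 0.0]
ft_force: [-0.2, 0.3, -0.8]
finger_gap: 0.0121
grip_force: 58.6
```

send_rows(plan=[[0, 0, 2, 0, 0, 0], [0, 0, 4, 0, 0, 0], [0, 0, 6, 0, 0, 0], [0, 0, 8, 0, 0, 0], [0, 0, 10, 0, 0, 0], [0, 0, 12, 0, 0, 0], [0, 0, 14, 0, 0, 0], [0, 0, 16, 0, 0, 0], [0, 0, 18, 0, 0, 0], [0, 0, 20, 0, 0, 0]])

```text
time_s: 8.38
tcp_pos: [0.4949, 0.1811, 0.1561]
tool_rot: [-0.0, 3.141, 0.0]
ft_force: [0.5, -0.2, 2.7]
finger_gap: 0.0125
grip_force: 58.8
```

send_rows(plan=[[0, 0, 2, 0, 0, 0], [0, 0, 4, 0, 0, 0], [0, 0, 6, 0, 0, 0], [0, 0, 8, 0, 0, 0], [0, 0, 10, 0, 0, 0], [0, 0, 11, 0, 0, 0], [0, 0, 12, 0, 0, 0]])

```text
time_s: 8.97
tcp_pos: [0.4947, 0.1811, 0.1441]
tool_rot: [0.0, -3.141, 0.0]
ft_force: [0.2, -0.3, 3.3]
finger_gap: 0.0121
grip_force: 58.8
```

```bash
python3 - <<'E'
from h import *
s=sense(); print(s["ft_force"],s["tcp_pos"])
E
```

```text
[ 0.21223022 -0.25410823  3.34897348] [0.49474786 0.18108849 0.14412337]
```

send_rows(plan=[[0, 0, 0.4, 0, 0, 0], [0, 0, 0.8, 0, 0, 0], [0, 0, 0.8, 0, 0, 0]])

```text
time_s: 9.22
tcp_pos: [0.4947, 0.1811, 0.1434]
tool_rot: [0.0, -3.141, 0.0]
ft_force: [0.6, 0.3, 1.2]
finger_gap: 0.0122
grip_force: 58.7
```

send_rows(plan=[[0, 0, 0.4, 0, 0, 0], [0, 0, 0.8, 0, 0, 0], [0, 0, 0.8, 0, 0, 0]])

```text
time_s: 9.47
tcp_pos: [0.4948, 0.1811, 0.1427]
tool_rot: [-0.0, 3.142, 0.0]
ft_force: [-0.1, -0.1, 2.5]
finger_gap: 0.0117
grip_force: 58.8
```

send_rows(plan=[[0, 0, 0.4, 0, 0, 0], [0, 0, 0.8, 0, 0, 0]])

```text
time_s: 9.63
tcp_pos: [0.4948, 0.1811, 0.1419]
tool_rot: [-0.0, 3.141, 0.0]
ft_force: [0.6, 0.0, 4.2]
finger_gap: 0.012
grip_force: 58.8
```

send_rows(plan=[[0, 0, 0.4, 0, 0, 0], [0, 0, 0.8, 0, 0, 0]])

```text
time_s: 9.8
tcp_pos: [0.4948, 0.1811, 0.141]
tool_rot: [0.0, -3.142, 0.0]
ft_force: [0.1, 0.9, 2.9]
finger_gap: 0.0121
grip_force: 58.8
```

send_rows(plan=[[0, 0, 0.4, 0, 0, 0], [0, 0, 0.8, 0, 0, 0]])

```text
time_s: 9.97
tcp_pos: [0.4948, 0.1811, 0.1402]
tool_rot: [0.0, -3.142, 0.0]
ft_force: [-0.7, -0.5, 3.5]
finger_gap: 0.012
grip_force: 58.8
```

send_rows(plan=[[0, 0, 0.4, 0, 0, 0], [0, 0, 0.8, 0, 0, 0]])

```text
time_s: 10.13
tcp_pos: [0.4948, 0.1811, 0.1394]
tool_rot: [0.0, -3.142, -0.0]
ft_force: [0.5, 1.2, 3.0]
finger_gap: 0.0119
grip_force: 58.8
```

send_rows(plan=[[0, 0, 0.4, 0, 0, 0], [0, 0, 0.8, 0, 0, 0]])

```text
time_s: 10.3
tcp_pos: [0.4948, 0.1811, 0.1386]
tool_rot: [-0.0, 3.142, -0.0]
ft_force: [0.1, 0.1, 3.2]
finger_gap: 0.0125
grip_force: 58.8
```

send_rows(plan=[[0, 0, 0.4, 0, 0, 0], [0, 0, 0.8, 0, 0, 0]])

```text
time_s: 10.47
tcp_pos: [0.4948, 0.1811, 0.1378]
tool_rot: [-0.0, 3.142, 0.0]
ft_force: [-0.1, 0.4, 3.7]
finger_gap: 0.012
grip_force: 58.8
```

send_rows(plan=[[0, 0, 0.4, 0, 0, 0], [0, 0, 0.8, 0, 0, 0]])

```text
time_s: 10.63
tcp_pos: [0.4948, 0.1811, 0.137]
tool_rot: [0.0, -3.142, 0.0]
ft_force: [-0.2, 0.5, 4.0]
finger_gap: 0.0123
grip_force: 58.8
```

send_rows(plan=[[0, 0, 0.4, 0, 0, 0], [0, 0, 0.8, 0, 0, 0]])

```text
time_s: 10.8
tcp_pos: [0.4948, 0.1811, 0.1362]
tool_rot: [0.0, -3.142, -0.0]
ft_force: [-0.5, 0.2, 3.9]
finger_gap: 0.0119
grip_force: 58.8
```

send_rows(plan=[[0, 0, 0.4, 0, 0, 0], [0, 0, 0.8, 0, 0, 0]])

```text
time_s: 10.97
tcp_pos: [0.4948, 0.1811, 0.1354]
tool_rot: [0.0, -3.142, 0.0]
ft_force: [0.2, 1.3, 3.9]
finger_gap: 0.0119
grip_force: 58.8
```

send_rows(plan=[[0, 0, 0.4, 0, 0, 0], [0, 0, 0.8, 0, 0, 0]])

```text
time_s: 11.13
tcp_pos: [0.4948, 0.1811, 0.1347]
tool_rot: [-0.0, 3.142, 0.0]
ft_force: [-0.7, 0.5, 3.4]
finger_gap: 0.0116
grip_force: 58.8
```

send_rows(plan=[[0, 0, 0.4, 0, 0, 0], [0, 0, 0.8, 0, 0, 0]])

```text
time_s: 11.3
tcp_pos: [0.4948, 0.1811, 0.1338]
tool_rot: [0.0, -3.142, -0.0]
ft_force: [-0.3, 1.2, 3.5]
finger_gap: 0.0121
grip_force: 58.8
```

send_rows(plan=[[0, 0, 0.4, 0, 0, 0], [0, 0, 0.8, 0, 0, 0]])

```text
time_s: 11.47
tcp_pos: [0.4948, 0.1811, 0.133]
tool_rot: [0.0, -3.142, -0.0]
ft_force: [-0.5, 0.1, 3.2]
finger_gap: 0.0121
grip_force: 58.8
```

send_rows(plan=[[0, 0, 0.4, 0, 0, 0], [0, 0, 0.8, 0, 0, 0]])

```text
time_s: 11.63
tcp_pos: [0.4948, 0.1811, 0.1322]
tool_rot: [0.0, -3.142, 0.0]
ft_force: [-0.6, 0.3, 2.8]
finger_gap: 0.0119
grip_force: 58.8
```

send_rows(plan=[[0, 0, 0.4, 0, 0, 0], [0, 0, 0.8, 0, 0, 0]])

```text
time_s: 11.8
tcp_pos: [0.4948, 0.1811, 0.1314]
tool_rot: [-0.0, 3.142, 0.0]
ft_force: [0.5, 0.3, 3.9]
finger_gap: 0.0119
grip_force: 58.8
```

send_rows(plan=[[0, 0, 0.4, 0, 0, 0], [0, 0, 0.8, 0, 0, 0]])

```text
time_s: 11.97
tcp_pos: [0.4948, 0.1811, 0.1306]
tool_rot: [-0.0, 3.142, 0.0]
ft_force: [0.1, 0.7, 3.5]
finger_gap: 0.0119
grip_force: 58.8
```

send_rows(plan=[[0, 0, 0.4, 0, 0, 0], [0, 0, 0.8, 0, 0, 0]])

```text
time_s: 12.13
tcp_pos: [0.4948, 0.1811, 0.1298]
tool_rot: [0.0, -3.142, 0.0]
ft_force: [-0.0, 1.8, 2.4]
finger_gap: 0.0121
grip_force: 58.8
```

send_rows(plan=[[0, 0, 0.4, 0, 0, 0], [0, 0, 0.8, 0, 0, 0]])

```text
time_s: 12.3
tcp_pos: [0.4948, 0.1811, 0.129]
tool_rot: [0.0, -3.142, 0.0]
ft_force: [0.1, -1.1, 3.8]
finger_gap: 0.012
grip_force: 58.8
```

send_rows(plan=[[0, 0, 0.4, 0, 0, 0], [0, 0, 0.8, 0, 0, 0]])

```text
time_s: 12.47
tcp_pos: [0.4948, 0.1811, 0.1282]
tool_rot: [0.0, -3.142, -0.0]
ft_force: [-0.5, 0.5, 3.6]
finger_gap: 0.012
grip_force: 58.8
```

send_rows(plan=[[0, 0, 0.4, 0, 0, 0], [0, 0, 0.8, 0, 0, 0]])

```text
time_s: 12.63
tcp_pos: [0.4948, 0.1811, 0.1274]
tool_rot: [0.0, -3.142, 0.0]
ft_force: [-0.4, 0.1, 4.7]
finger_gap: 0.012
grip_force: 58.8
```

send_rows(plan=[[0, 0, 0.3, 0, 0, 0], [0, 0, 0.6, 0, 0, 0], [0, 0, 0.6, 0, 0, 0]])

```text
time_s: 12.88
tcp_pos: [0.4948, 0.1811, 0.1268]
tool_rot: [0.0, -3.142, 0.0]
ft_force: [0.2, -0.2, 2.1]
finger_gap: 0.012
grip_force: 58.8
```

send_rows(plan=[[0, 0, 0.4, 0, 0, 0], [0, 0, 0.8, 0, 0, 0]])

```text
time_s: 13.05
tcp_pos: [0.4948, 0.1811, 0.1261]
tool_rot: [-0.0, 3.142, 0.0]
ft_force: [0.4, 0.7, 2.8]
finger_gap: 0.0121
grip_force: 58.8
```

send_rows(plan=[[0, 0, 0.4, 0, 0, 0], [0, 0, 0.8, 0, 0, 0]])

```text
time_s: 13.22
tcp_pos: [0.4948, 0.1811, 0.1252]
tool_rot: [-0.0, 3.142, -0.0]
ft_force: [-0.8, 0.8, 3.2]
finger_gap: 0.0122
grip_force: 58.8
```

send_rows(plan=[[0, 0, 0.4, 0, 0, 0], [0, 0, 0.8, 0, 0, 0]])

```text
time_s: 13.38
tcp_pos: [0.4948, 0.1811, 0.1244]
tool_rot: [0.0, -3.142, -0.0]
ft_force: [0.7, 0.6, 2.9]
finger_gap: 0.012
grip_force: 58.8
```

send_rows(plan=[[0, 0, 0.4, 0, 0, 0], [0, 0, 0.8, 0, 0, 0]])

```text
time_s: 13.55
tcp_pos: [0.4949, 0.1811, 0.1238]
tool_rot: [-0.0, 3.141, 0.0]
ft_force: [0.1, 0.6, 9.5]
finger_gap: 0.012
grip_force: 59.4
```

send_rows(plan=[[0, 0, 0.2, 0, 0, 0], [0, 0, 0.2, 0, 0, 0], [0, 0, 0.2, 0, 0, 0]])

```text
time_s: 13.8
tcp_pos: [0.495, 0.1811, 0.1237]
tool_rot: [-0.0, 3.141, 0.0]
ft_force: [0.4, -0.1, 7.6]
finger_gap: 0.0119
grip_force: 59.4
```

send_rows(plan=[[0, 0, 0.3, 0, 0, 0], [0, 0, 0.3, 0, 0, 0], [0, 0, 0.3, 0, 0, 0]])

```text
time_s: 14.05
tcp_pos: [0.4951, 0.1812, 0.1236]
tool_rot: [-0.0, 3.141, 0.0]
ft_force: [-0.2, 0.0, 10.6]
finger_gap: 0.0116
grip_force: 59.8
```

The floor is confirmed: the load is 10.6 N, well above the roughly 3.5 N drag, and the probe no longer advances. Next I'll open the fingers to 28 mm.

send_rows(plan=[[0, 0, 0, 0, 0, 0], [0, 0, 0, 0, 0, 0], [0, 0, 0, 0, 0, 0], [0, 0, 0, 0, 0, 0], [0, 0, 0, 0, 0, 0], [0, 0, 0, 0, 0, 0]], fingers=0.33)

```text
time_s: 14.55
tcp_pos: [0.4947, 0.1811, 0.1231]
tool_rot: [0.0, -3.141, 0.0]
ft_force: [0.4, -0.5, 0.2]
finger_gap: 0.028
grip_force: 0.0
```

```bash
python3 - <<'E'
from h import *
s=sense(); p,d=snapshot("wrist"); cv2.imwrite("pics/w4.png",p[...,::-1]); print(s["tcp_pos"],s["ft_force"],s["finger_gap"],s["time_s"])
E
```

```text
[0.49472209 0.18109655 0.12310194] [ 0.39826508 -0.47594463  0.15142229] 0.028019568943851735 14.55
```

View pics/w4.png

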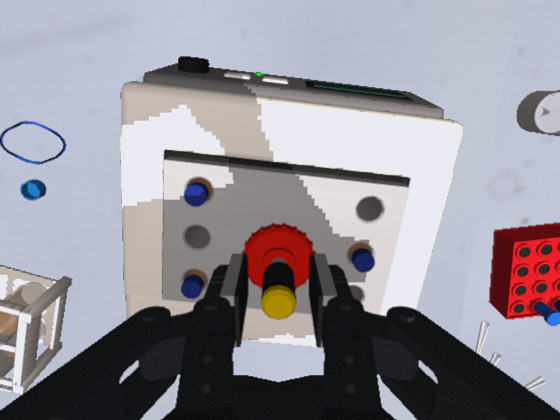

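The wrist view shows the probe standing upright, with the fingers astride the grip and over the red ring (centre about (279,257)). I'll push the ring down by feel.

send_rows(plan=[[0, 0, 1.5, 0, 0, 0], [0, 0, 3, 0, 0, 0], [0, 0, 4.5, 0, 0, 0], [0, 0, 6, 0, 0, 0], [0, 0, 7, 0, 0, 0], [0, 0, 8, 0, 0, 0], [0, 0, 9, 0, 0, 0], [0, 0, 10, 0, 0, 0]])

```text
time_s: 15.27
tcp_pos: [0.4948, 0.1811, 0.1132]
tool_rot: [-0.0, 3.141, 0.0]
ft_force: [-0.3, -1.0, 2.6]
finger_gap: 0.0284
grip_force: 1.4
```

send_rows(plan=[[0, 0, 0.5, 0, 0, 0], [0, 0, 1, 0, 0, 0]])

```text
time_s: 15.43
tcp_pos: [0.4948, 0.1811, 0.1122]
tool_rot: [-0.0, 3.142, 0.0]
ft_force: [-1.1, -0.1, 2.8]
finger_gap: 0.0282
grip_force: 1.4
```

send_rows(plan=[[0, 0, 0.5, 0, 0, 0], [0, 0, 1, 0, 0, 0], [0, 0, 1.5, 0, 0, 0], [0, 0, 2, 0, 0, 0]])

```text
time_s: 15.77
tcp_pos: [0.4948, 0.1811, 0.1101]
tool_rot: [-0.0, 3.142, 0.0]
ft_force: [-0.6, -0.1, 2.2]
finger_gap: 0.0285
grip_force: 1.4
```

send_rows(plan=[[0, 0, 0.4, 0, 0, 0], [0, 0, 0.8, 0, 0, 0], [0, 0, 1.2, 0, 0, 0]])

```text
time_s: 16.02
tcp_pos: [0.4948, 0.1811, 0.1089]
tool_rot: [0.0, -3.142, 0.0]
ft_force: [-0.8, 0.6, 2.7]
finger_gap: 0.0283
grip_force: 1.4
```

send_rows(plan=[[0, 0, 0.4, 0, 0, 0], [0, 0, 0.8, 0, 0, 0]])

```text
time_s: 16.18
tcp_pos: [0.4948, 0.1811, 0.1085]
tool_rot: [-0.0, 3.141, 0.0]
ft_force: [-5.4, -0.8, 20.4]
finger_gap: 0.0285
grip_force: 10.4
```

The ring has met the rim, with a sharp rise to 20 N. I'll hold it there for over a second, then back straight up.

send_rows(plan=[[0, 0, -0.1, 0, 0, 0], [0, 0, -0.1, 0, 0, 0], [0, 0, -0.1, 0, 0, 0], [0, 0, -0.1, 0, 0, 0], [0, 0, -0.1, 0, 0, 0], [0, 0, -0.1, 0, 0, 0], [0, 0, -0.1, 0, 0, 0], [0, 0, -0.1, 0, 0, 0], [0, 0, -0.1, 0, 0, 0], [0, 0, -0.1, 0, 0, 0], [0, 0, -0.1, 0, 0, 0], [0, 0, -0.1, 0, 0, 0], [0, 0, -0.1, 0, 0, 0], [0, 0, -0.1, 0, 0, 0], [0, 0, -0.1, 0, 0, 0], [0, 0, -0.1, 0, 0, 0], [0, 0, -0.1, 0, 0, 0], [0, 0, -0.1, 0, 0, 0]])

```text
time_s: 17.68
tcp_pos: [0.4948, 0.1811, 0.1087]
tool_rot: [-0.0, 3.141, 0.0]
ft_force: [-4.1, 0.1, 11.9]
finger_gap: 0.0285
grip_force: 6.1
```

send_rows(plan=[[0, 0, -2, 0, 0, 0], [0, 0, -5, 0, 0, 0], [0, 0, -10, 0, 0, 0], [0, 0, -20, 0, 0, 0], [0, 0, -35, 0, 0, 0], [0, 0, -55, 0, 0, 0], [0, 0, -80, 0, 0, 0], [0, 0, -100, 0, 0, 0], [0, 0, -110, 0, 0, 0], [0, 0, -110, 0, 0, 0]])

```text
time_s: 18.52
tcp_pos: [0.4958, 0.1814, 0.2208]
tool_rot: [-0.0, 3.138, 0.001]
ft_force: [0.4, 0.2, 0.5]
finger_gap: 0.0283
grip_force: 0.0
```

```bash
python3 - <<'E'
from h import *
s=sense(); print(s["time_s"],s["tcp_pos"],s["ft_force"]); c=get_calibration("wrist"); p,d=snapshot("wrist")
hsv=cv2.cvtColor(p,cv2.COLOR_RGB2HSV); H=hsv[...,0]
for nm,m in (("yel",cv2.inRange(hsv,(20,110,80),(36,255,255))),("red",cv2.inRange(hsv,(0,150,60),(8,255,255)))):
    n,l,st,ce=cv2.connectedComponentsWithStats(m)
    for i in range(1,n):
        if st[i,4]>200: print(nm,st[i],ce[i].round(),atdepth(c,*ce[i],np.median(d[l==i])))
cv2.imwrite("pics/w5.png",p[100:340,120:440,::-1].repeat(2,0).repeat(2,1))
E
```

```text
18.5167 [0.49583156 0.18135607 0.22077501] [0.36859709 0.1980307  0.48309327]
yel [268 206  20  20 330] [278. 215.] [0.49414207 0.18237854 0.14026693]
red [ 255  174   46   41 1185] [278. 192.] [0.48996928 0.18251448 0.09926877]
```

View pics/w5.png

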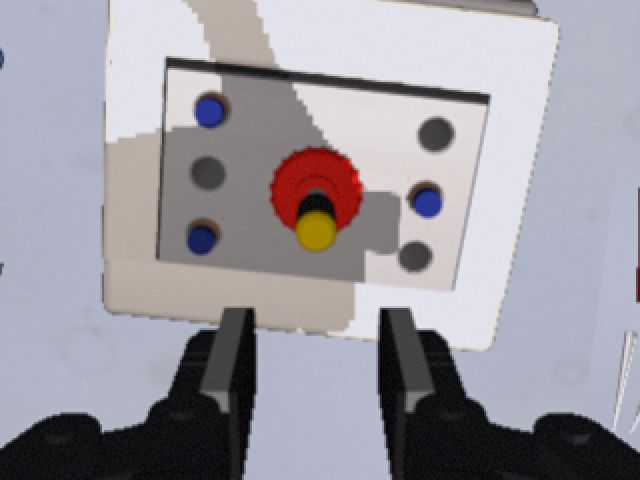

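The probe stands upright with its top at 140 mm, so the tip is on the floor. The ring's upper face is at about 99 mm, so it sits on the bush, and the gripper is clear.

```bash
python3 -c "
from cell import finish_job; print(finish_job())"
```

```text
the job is handed in; nothing more can be done
None
```

The probe is standing on the bottom of the well, about 64 mm deep by the arm's readings. The red ring was pressed onto the brass rim for over a second and released, and I handed the job in at about 18.6 s with the gripper clear.

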